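# Sort two studs by thread pitch on notched gauges

### The job

Sort the two steel studs by thread pitch: lay each one lengthwise in the notched gauge that has its spacing, centred, with the smooth shank over the gauge's open gap and all its ridges sunk fully into the notches. Leave both lying there released, and leave the tape roll and the round hygrometer where they are.

Things in the scene. Friction and masses are not known exactly. Their poses are not given: they have to be found in the camera images.
- coarse_stud: plain steel double-ended stud, 142 mm long, lying on its side, 0.2 to 0.4 kg. Smooth shank 24 mm thick, 34 mm long in the middle (grip here); both ends carry ring-shaped thread ridges 26 mm across on a 17 mm core: 3 an end, 20 mm apart (24, 44, 64 mm from the middle), 6 mm wide. Origin at its centre on the axis (13 mm above the bench at the start); x along the stud. Its ends are alike; it can roll.
- fine_stud: plain steel double-ended stud, 142 mm long, lying on its side, 0.2 to 0.4 kg. Smooth shank 24 mm thick, 34 mm long in the middle (grip here); both ends carry ring-shaped thread ridges 26 mm across on a 17 mm core: 4 an end, 12 mm apart (22, 34, 46, 58 mm from the middle), 4 mm wide. Origin at its centre on the axis (13 mm above the bench at the start); x along the stud. Its ends are alike; it can roll.
- coarse_gauge: fixed coarse-pitch gauge, origin under its centre, x along it, z up, ends alike: grey base 168 x 60 x 8 mm; pairs of upright dark steel plates (4 mm thick, 23 mm over both, 15 mm between) either side of a 38 mm middle gap that is open to the base. Notch floors 44 mm, tips of the bright teeth 49 mm above the bench; 2 teeth a side, 8 mm wide, 34 and 54 mm from the middle
- fine_gauge: fixed fine-pitch gauge, origin under its centre, x along it, z up, ends alike: grey base 168 x 60 x 8 mm; pairs of upright dark steel plates (4 mm thick, 23 mm over both, 15 mm between) either side of a 38 mm middle gap that is open to the base. Notch floors 44 mm, tips of the bright teeth 49 mm above the bench; 3 teeth a side, 4 mm wide, 28, 40 and 52 mm from the middle
- coarse_gauge_seat (a point): centre of the coarse stud when fully seated in the coarse gauge: 54.6 mm above the bench, over the gauge's middle; x along the gauge. The stud lies in the cradle of the plates, ridges between the teeth, with about 3 mm of play lengthwise each way; a wrong or shifted one rides 3 to 5 mm higher on the teeth
- fine_gauge_seat (a point): centre of the fine stud when fully seated in the fine gauge: 54.6 mm above the bench, over the gauge's middle; x along the gauge. The stud lies in the cradle of the plates, ridges between the teeth, with about 2 mm of play lengthwise each way; a wrong or shifted one rides 3 to 5 mm higher on the teeth
- electric_tape: a bystander: black roll of tape lying flat between the gauges, 62 mm across, 19 mm high; origin at the centre of its underside
- hygrometer: a bystander: round black dial hygrometer lying flat between the gauges, 60 mm across, 16 mm high; origin at the centre of its underside

How it is judged:
By the outcome, as a careful person would: the job done as asked, in the order asked, and still so for the second after the job is handed in, with the robot touching nothing.
It also fails if it takes over 69 s, if anything falls off the work surface, if the arm or the gripper's body presses on something with over 40 N, if the wrist force passes 120 N, or if a joint passes its speed limit or range.

### The arm

A 7-joint arm with a two-finger parallel gripper is mounted at the origin on a cart in front of the work surface, level with it; the furniture and walls round the work are solid. World frame = base frame: x ahead of the robot, y to its left, z up, the work surface at z = 0. Lengths are in mm, angles in rad, forces in N, time in s.
With the tool pointing down it reaches from about 400 to 875 mm from the base axis. Payload 4.4 kg.
Tool frame: the origin (TCP) lies midway between the tips of the shut fingers; the grasp point (between the pads) lies 19 mm behind it; z points along the fingers, y is the line along which they close (so a half turn about z gives the same grasp; the last joint's range is limited). The gripper opens to 85 mm and grips with 20 to 120 N. Pads are 22 mm wide; open, the fingers measure 114 mm over their backs; the gripper's body (76 mm by 85 mm) begins 54 mm behind the grasp point. The pads swing forward as they close: fully open they stand 13 mm farther back than shut.
Start: joints at [-0.066, 0.628, 0.038, 1.517, -0.027, 0.996, -0.02], TCP at [650.014, 0.028, 202.713] pointing down, gripper open.
Joint ranges: [-3.06, 3.06], [-0.37, 2.12], [-1.25, 1.32], [0.18, 2.47], [-1.1, 4.24], [0.23, 1.98], [-2.94, 2.94]. Speed limits (rad/s): [2.57, 2.57, 3.14, 3.14, 3.14, 3.14, 3.14].

### API

Orientations are given as [roll, pitch, yaw] about the fixed x, y, z axes, in that order (R = Rz(yaw) Ry(pitch) Rx(roll)).
In Python, from cell import read_state, get_image, finish_job gives the robot as it stands.
- The arm moves only by the tool send_rows, never from a script. Its argument "series" is a list of rows, each an object of numbers: "ax", "ay", "az": the turn, a rotation vector about the tool's x, y, z in rad; "dx", "dy", "dz": the shift along the tool's x, y, z in cm; "hand": the closure, from 0 (fully open) to 1 (shut). In form: [{"ax": .., "ay": .., "az": .., "dx": .., "dy": .., "dz": .., "hand": ..}, ...]. A call has 1 to 10 rows; each row is the pose to reach, as a shift and turn from the pose commanded when the call began, along the tool's axes at that moment; what a row does not reach only later rows make up. A row lasts 1/10 s, in which the tool goes at most 50 mm and 8.59 degrees, less where a joint would pass 70% of its speed; a pose out of reach is approached as far as the arm can. A call with a gripper value outside its range is refused whole. The fingers move at their own pace and stop on an object; the grip force is fixed at half the most. Time passes only in rows, so rows that repeat a pose let the fingers close. It gives the time, the measured TCP pose, the force, the opening and the grip force at its end, in the units of the state.
- read_state(): the state, without advancing time (a new reading comes with each control period).
- get_image(name): name is "scene" or "side" or "wrist"; returns a dict with "pixels" (480x640x3 uint8, red, green, blue), "mtx" (3x3 intrinsics, pixels), "R" (3x3) and "t" (3): a world point X has camera coordinates R X + t. Camera axes: x right, y down, z forward; pixel columns grow to the right and rows downward; lengths in mm; the calibration is good to about 2 mm. A picture is of the moment at which its call begins. There is no depth.
- finish_job(): hands the job in; it is judged then, once.
The state is a dict: "clock": time; "qpos": joint angles; "qd": joint speeds; "tau": joint torques, N m; "eef_pos": TCP position; "tool_rot": TCP orientation; "force": force on the tool from outside, world axes, zero at the start; "torque": the same for the moment, N m; "width": finger opening in mm; "gripper_force": force on a finger pad.
Only numpy, scipy, OpenCV 4.12 (cv2) and the standard library are available. Lean on these libraries where they do the work, as an engineer would, in place of code of your own. Each camera call takes 0.05 s, during which the arm holds its last target. There are 200 camera calls.

## Working session

There is one attempt and no reset: what is moved stays moved. The work goes in short steps, Python scripts to look and compute and a tool call to move; the robot and the scene stay as the last step left them, time stands still between calls to the robot, and variables do not carry over. Pictures are saved under pics/ and viewed, at most 10 in all, crops included, and the job is handed in when it is done.

Besides the shell and the picture viewer there is one more tool, called after "Call:" as name(argument=value, ...), one argument or row to a line, values as JSON. send_rows: Moves the arm, as the interface text tells. Its arguments: {"type":"object","properties":{"series":{"type":"array","items":{"type":"object","properties":{"ax":{"type":"number"},"ay":{"type":"number"},"az":{"type":"number"},"dx":{"type":"number"},"dy":{"type":"number"},"dz":{"type":"number"},"hand":{"type":"number"}}}}},"required":["series"]}

```bash
ls; mkdir -p pics
python3 - <<'E'
from cell import *
import cv2,numpy as np
s=read_state();print(s)
for n in("scene","side","wrist"):
    i=get_image(n);cv2.imwrite(f"pics/{n}0.png",i["pixels"][:,:,::-1]);print(n,i["mtx"].tolist(),(-i["R"].T@i["t"]).round(),i["R"].round(2).tolist())
E
```

```text
pics
{'clock': 0.0, 'qpos': array([-0.06577297,  0.62936387,  0.038401  ,  1.51840328, -0.02702907,
        0.99626354, -0.02000251]), 'qd': array([-0.00059845,  0.00014501, -0.0007599 ,  0.00038962, -0.00079686,
        0.00016307,  0.00046785]), 'tau': array([-1.11932164e-03, -5.63405585e+01,  1.22606792e+00, -1.93450052e+01,
        1.09587883e-02,  1.05136272e-02, -8.84369996e-06]), 'eef_pos': array([6.49309562e+02, 4.37189789e-02, 2.01765588e+02]), 'tool_rot': array([-3.13967078e+00, -2.15669675e-05,  1.57078328e+00]), 'force': array([ 0.05713736, -0.35104827,  0.43339639]), 'torque': array([-0.0036503 ,  0.00231993, -0.00423691]), 'gripper_force': 0.0, 'width': 85.35926547513789}
scene [[624.6967950740582, 0.0, 317.9975429807752], [0.0, 624.6967950740582, 251.97594543569033], [0.0, 0.0, 1.0]] [  83.  991. 1070.] [[-0.91, -0.42, -0.02], [-0.27, 0.63, -0.73], [0.32, -0.66, -0.68]]
side [[544.8306909532473, 0.0, 322.43002108570926], [0.0, 544.8306909532473, 229.56339483802333], [0.0, 0.0, 1.0]] [  428. -1194.   919.] [[0.99, -0.12, -0.0], [-0.07, -0.58, -0.81], [0.09, 0.8, -0.59]]
wrist [[388.5346120187021, 0.0, 327.25700611559023], [0.0, 388.5346120187021, 241.05331839420577], [0.0, 0.0, 1.0]] [650.  65. 374.] [[1.0, 0.0, -0.0], [0.0, -0.97, 0.26], [-0.0, -0.26, -0.97]]
```

View pics/scene0.png

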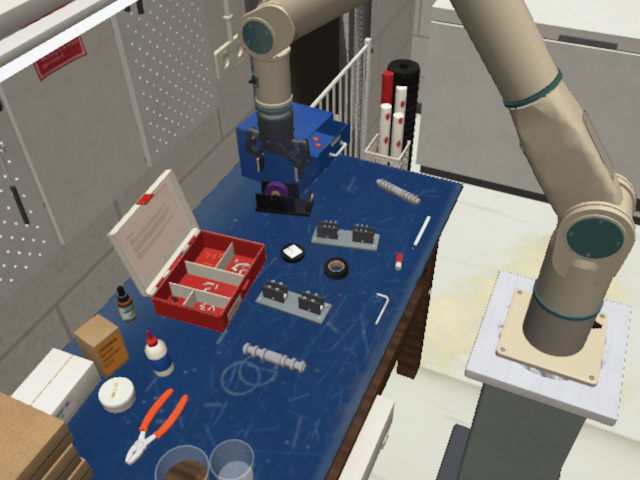

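View pics/side0.png

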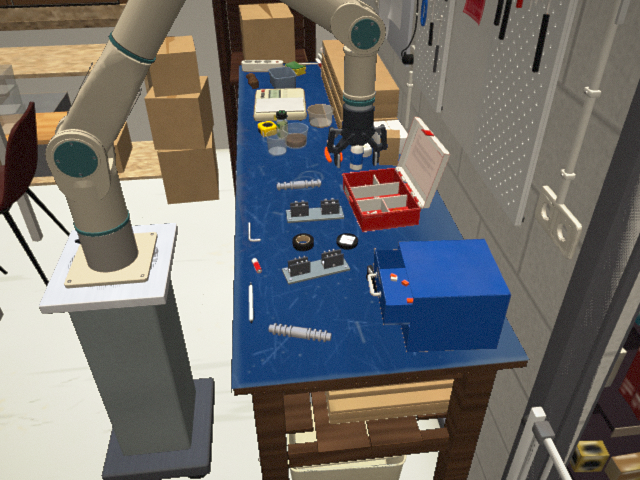

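Studs: coarse at scene (275,357), side (299,184), and fine at scene (398,190), side (300,333). The gauges are at scene (345,238) and (295,305). Next I'll zoom in on both.

```bash
cat > h.py <<'E'
from cell import *
import cv2,numpy as np
def ray(i,uv,z):
    c=-i["R"].T@i["t"]; d=i["R"].T@np.linalg.inv(i["mtx"])@np.array([uv[0],uv[1],1.])
    return c+d*(z-c[2])/d[2]
def proj(i,X):
    p=i["mtx"]@(i["R"]@np.array(X,float)+i["t"]); return p[:2]/p[2]
E
python3 - <<'E'
from h import *
a=cv2.imread("pics/scene0.png");b=cv2.imread("pics/side0.png")
def cr(im,x,y,w=100,h=75): return cv2.resize(im[y-h//2:y-h//2+h,x-w//2:x-w//2+w],(400,300),interpolation=cv2.INTER_CUBIC)
cv2.imwrite("pics/z1.png",np.vstack([np.hstack([cr(a,345,238),cr(a,295,305)]),np.hstack([cr(b,315,268),cr(b,315,210)])]))
S=get_image("scene");D=get_image("side")
for n,i,pts,z in(("coarseS",S,[(245,350),(304,366)],13),("coarseD",D,[(278,186),(321,183)],13),("fineS",S,[(378,183),(419,200)],13),("fineD",D,[(270,328),(330,338)],13),
 ("gA S",S,[(345,243)],6),("gA D",D,[(316,271)],6),("gB S",S,[(294,305)],6),("gB D",D,[(315,214)],6),("tape",S,[(336,267)],19),("tapeD",D,[(303,241)],19),("hyg",S,[(292,252)],16),("hygD",D,[(347,240)],16)):
    P=[ray(i,p,z)[:2].round(0) for p in pts];d=P[-1]-P[0];print(n,P,np.mean(P,0),np.hypot(*d).round(),np.degrees(np.arctan2(d[1],d[0])).round())
E
```

```text
coarseS [array([587., 315.]), array([454., 302.])] [520.5 308.5] 134.0 -174.0
coarseD [array([456., 300.]), array([594., 301.])] [525.  300.5] 138.0 0.0
fineS [array([ 534., -346.]), array([ 406., -318.])] [ 470. -332.] 131.0 168.0
fineD [array([ 407., -316.]), array([ 538., -362.])] [ 472.5 -339. ] 139.0 -19.0
gA S [array([525., -87.])] [525. -87.] 0.0 0.0
gA D [array([ 533., -122.])] [ 533. -122.] 0.0 0.0
gB S [array([551., 153.])] [551. 153.] 0.0 0.0
gB D [array([557., 138.])] [557. 138.] 0.0 0.0
tape [array([507.,  13.])] [507.  13.] 0.0 0.0
tapeD [array([509.,  -7.])] [509.  -7.] 0.0 0.0
hyg [array([628.,   5.])] [628.   5.] 0.0 0.0
hygD [array([630., -13.])] [630. -13.] 0.0 0.0
```

View pics/z1.png

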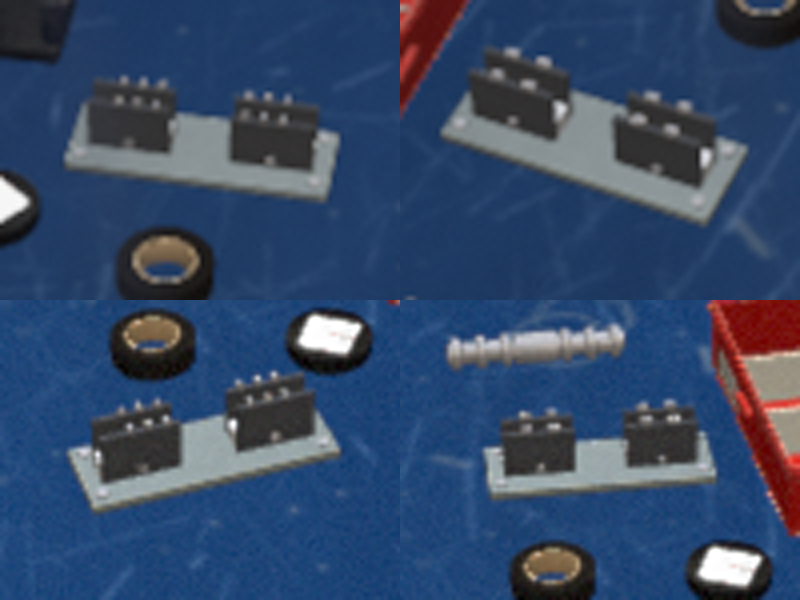

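Fine gauge (3 teeth a side) is the one at y≈-104, and coarse gauge (2 teeth a side) is at y≈145. Each stud lies beside its own gauge. I'll move above the coarse pair.

Call:
send_rows(
  series=[
    {"dx": 4,"dy": -2,"az": 0.149,"hand": 0},
    {"dx": 8,"dy": -4,"az": 0.298,"hand": 0},
    {"dx": 12,"dy": -6,"az": 0.447,"hand": 0},
    {"dx": 16,"dy": -8,"az": 0.596,"hand": 0},
    {"dx": 20,"dy": -10,"az": 0.745,"hand": 0},
    {"dx": 22.5,"dy": -12,"az": 0.894,"hand": 0},
    {"dx": 22.5,"dy": -12,"az": 1.043,"hand": 0},
    {"dx": 22.5,"dy": -12,"az": 1.192,"hand": 0},
    {"dx": 22.5,"dy": -12,"az": 1.341,"hand": 0},
    {"dx": 22.5,"dy": -12,"az": 1.49,"hand": 0},
  ],
)

```text
invalid input at $.series[0]: expected keys ax, ay, az, dx, dy, dz, hand
```

Call:
send_rows(
  series=[
    {"az": 0.08,"hand": 0},
    {"az": 0.08,"hand": 0},
    {"az": 0.08,"hand": 0},
  ],
)

```text
invalid input at $.series[0]: expected keys ax, ay, az, dx, dy, dz, hand
```

Run:
```python
from h import *
s=read_state();print(s["clock"],s["eef_pos"],s["tool_rot"],s["qpos"])
i=get_image("wrist");cv2.imwrite("pics/w1.png",i["pixels"][:,:,::-1]);print((-i["R"].T@i["t"]).round(),i["R"].round(2).tolist())
```

```text
0.25 [6.49713378e+02 2.51849864e-02 2.02272589e+02] [-3.14072926e+00 -2.18757688e-05  1.57077974e+00] [-0.06577264  0.62887416  0.03845105  1.51781339 -0.02700219  0.99628548
 -0.01999324]
[651.  65. 374.] [[1.0, 0.0, -0.0], [0.0, -0.97, 0.26], [-0.0, -0.26, -0.97]]
```

View pics/w1.png

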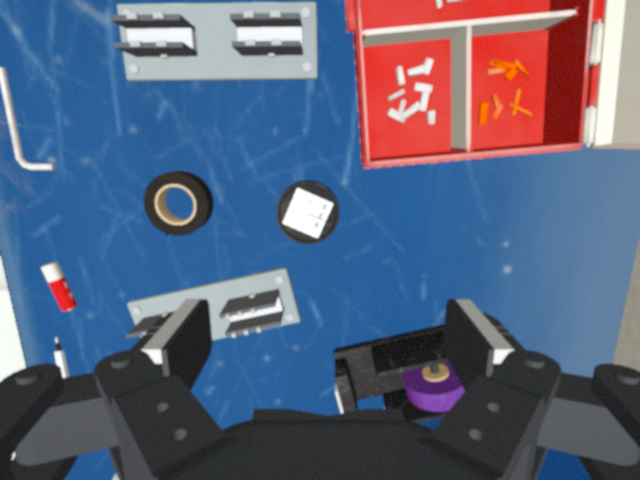

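The start view shows both gauges: coarse at about (220,40), level, and fine at about (215,310), yawed about 13°. Every row needs all seven keys, so I'll resend.

Call:
send_rows(
  series=[
    {"ax": 0,"ay": 0,"dz": 0,"dx": 4,"dy": -2,"az": 0.149,"hand": 0},
    {"ax": 0,"ay": 0,"dz": 0,"dx": 8,"dy": -4,"az": 0.298,"hand": 0},
    {"ax": 0,"ay": 0,"dz": 0,"dx": 12,"dy": -6,"az": 0.447,"hand": 0},
    {"ax": 0,"ay": 0,"dz": 0,"dx": 16,"dy": -8,"az": 0.596,"hand": 0},
    {"ax": 0,"ay": 0,"dz": 0,"dx": 20,"dy": -10,"az": 0.745,"hand": 0},
    {"ax": 0,"ay": 0,"dz": 0,"dx": 22.5,"dy": -12,"az": 0.894,"hand": 0},
    {"ax": 0,"ay": 0,"dz": 0,"dx": 22.5,"dy": -12,"az": 1.043,"hand": 0},
    {"ax": 0,"ay": 0,"dz": 0,"dx": 22.5,"dy": -12,"az": 1.192,"hand": 0},
    {"ax": 0,"ay": 0,"dz": 0,"dx": 22.5,"dy": -12,"az": 1.341,"hand": 0},
    {"ax": 0,"ay": 0,"dz": 0,"dx": 22.5,"dy": -12,"az": 1.49,"hand": 0},
  ],
)

```text
clock: 1.3
eef_pos: [529.9, 225.3, 202.8]
tool_rot: [-3.141, -0.0, 0.075]
force: [0.5, 0.6, 0.4]
width: 85.3
gripper_force: 0.0
```

Call:
send_rows(
  series=[
    {"ax": 0,"ay": 0,"dz": 0,"dx": 0,"dy": 0,"az": 0.08,"hand": 0},
    {"ax": 0,"ay": 0,"dz": 0,"dx": 0,"dy": 0,"az": 0.08,"hand": 0},
    {"ax": 0,"ay": 0,"dz": 0,"dx": 0,"dy": 0,"az": 0.08,"hand": 0},
  ],
)

```text
clock: 1.6
eef_pos: [529.9, 225.2, 202.7]
tool_rot: [3.142, 0.0, 0.003]
force: [-0.8, 0.2, -0.4]
width: 85.4
gripper_force: 0.0
```

Run:
```python
from h import *
s=read_state();print(s["clock"],s["eef_pos"],s["tool_rot"],s["qpos"])
i=get_image("wrist");cv2.imwrite("pics/w2.png",i["pixels"][:,:,::-1]);print((-i["R"].T@i["t"]).round(),i["R"].round(2).tolist())
np.savez("w2.npz",**{k:np.array(i[k]) for k in i})
```

```text
1.6 [529.93101991 225.16616613 202.68509292] [3.14155961e+00 6.64139691e-05 3.13305002e-03] [-0.75582012  0.56138534  0.47848069  1.73929879 -0.31378375  0.91752117
 -1.71500316]
[596. 225. 375.] [[0.0, -1.0, 0.0], [-0.97, -0.0, 0.26], [-0.26, -0.0, -0.97]]
```

View pics/w2.png

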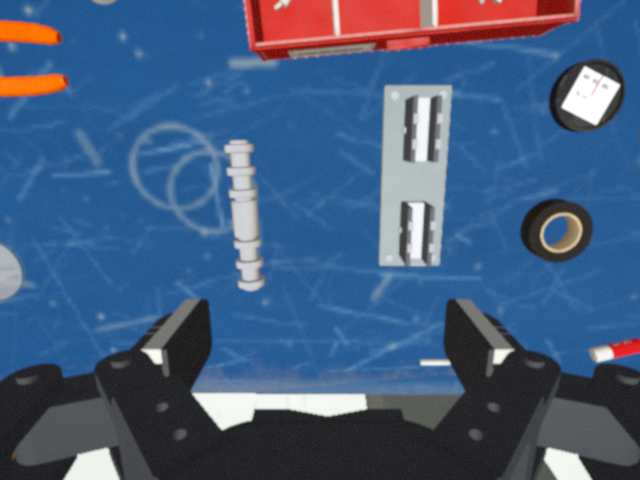

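The wrist view shows the coarse stud running (239,142)–(251,288), and the coarse gauge with corners (385,85), (452,86), (441,266), (378,266).

```bash
cat >> h.py <<'E'
def obj(i,box,z,show=False):
    """centre and yaw(deg, mod 180) of the low-saturation blob in pixel box, cast onto plane z"""
    x0,y0,x1,y1=box
    p=i["pixels"][y0:y1,x0:x1].astype(int)
    m=((p[:,:,2]-p[:,:,0]<45)&(p.max(2)>90)&(abs(p[:,:,0]-p[:,:,1])<40)).astype(np.uint8)
    m=cv2.morphologyEx(m,cv2.MORPH_OPEN,np.ones((5,5)))
    m=cv2.morphologyEx(m,cv2.MORPH_CLOSE,np.ones((9,9)))
    c=max(cv2.findContours(m,0,1)[0],key=cv2.contourArea).reshape(-1,2)+[x0,y0]
    W=np.array([ray(i,q,z)[:2] for q in c+0.0],np.float32)
    (cx,cy),(w,h),a=cv2.minAreaRect(W)
    if w<h:a+=90
    return (round(cx,1),round(cy,1)),(round(w,1),round(h,1)),round((a+90)%180-90,2)
E
python3 - <<'E'
from h import *
i=dict(np.load("w2.npz"))
print(obj(i,(215,130,275,300),13));print(obj(i,(365,70,465,285),8))
i=get_image("wrist");
E
```

```text
((520.5, 303.1), (145.4, 27.2), 2.42)
((556.7, 144.9), (167.7, 61.2), 0.61)
```

Stud and gauge are both measured, so I'll descend and grasp the coarse stud.

Call:
send_rows(
  series=[
    {"ax": 0,"ay": 0,"az": -0.035,"dx": -0.5,"dy": -4,"dz": 3,"hand": 0},
    {"ax": 0,"ay": 0,"az": -0.035,"dx": -0.95,"dy": -7.8,"dz": 6,"hand": 0},
    {"ax": 0,"ay": 0,"az": -0.035,"dx": -0.95,"dy": -7.8,"dz": 10,"hand": 0},
    {"ax": 0,"ay": 0,"az": -0.035,"dx": -0.95,"dy": -7.8,"dz": 13,"hand": 0},
    {"ax": 0,"ay": 0,"az": -0.035,"dx": -0.95,"dy": -7.8,"dz": 15,"hand": 0},
    {"ax": 0,"ay": 0,"az": -0.035,"dx": -0.95,"dy": -7.8,"dz": 17,"hand": 0},
    {"ax": 0,"ay": 0,"az": -0.035,"dx": -0.95,"dy": -7.8,"dz": 18.5,"hand": 0},
    {"ax": 0,"ay": 0,"az": -0.035,"dx": -0.95,"dy": -7.8,"dz": 19.5,"hand": 0},
    {"ax": 0,"ay": 0,"az": -0.035,"dx": -0.95,"dy": -7.8,"dz": 19.9,"hand": 0},
    {"ax": 0,"ay": 0,"az": -0.035,"dx": -0.95,"dy": -7.8,"dz": 19.9,"hand": 0},
  ],
)

```text
clock: 2.7
eef_pos: [520.6, 303.0, 3.7]
tool_rot: [-3.141, 0.0, 0.036]
force: [-0.9, -0.1, 1.2]
width: 85.4
gripper_force: 0.0
```

Call:
send_rows(
  series=[
    {"ax": 0,"ay": 0,"az": 0,"dx": 0,"dy": 0,"dz": 0,"hand": 0.5},
    {"ax": 0,"ay": 0,"az": 0,"dx": 0,"dy": 0,"dz": 0,"hand": 1},
    {"ax": 0,"ay": 0,"az": 0,"dx": 0,"dy": 0,"dz": 0,"hand": 1},
    {"ax": 0,"ay": 0,"az": 0,"dx": 0,"dy": 0,"dz": 0,"hand": 1},
    {"ax": 0,"ay": 0,"az": 0,"dx": 0,"dy": 0,"dz": 0,"hand": 1},
    {"ax": 0,"ay": 0,"az": 0,"dx": 0,"dy": 0,"dz": 0,"hand": 1},
    {"ax": 0,"ay": 0,"az": 0,"dx": 0,"dy": 0,"dz": 0,"hand": 1},
    {"ax": 0,"ay": 0,"az": 0,"dx": 0,"dy": 0,"dz": 0,"hand": 1},
    {"ax": 0,"ay": 0,"az": 0,"dx": 0,"dy": 0,"dz": 0,"hand": 1},
    {"ax": 0,"ay": 0,"az": 0,"dx": 0,"dy": 0,"dz": 0,"hand": 1},
  ],
)

```text
clock: 3.7
eef_pos: [520.5, 303.0, 3.7]
tool_rot: [3.142, -0.0, 0.036]
force: [-0.1, -0.2, 0.4]
width: 0.1
gripper_force: 0.0
```

The fingers shut on nothing, so I need to look.

Run:
```python
from h import *
w=get_image("wrist")["pixels"];s=get_image("side");S=get_image("scene")
def cr(i,n):
    x,y=proj(i,(520,303,13)).astype(int);return cv2.resize(i["pixels"][y-56:y+56,x-75:x+75],(400,300))
cv2.imwrite("pics/c1.png",np.vstack([cv2.resize(w,(400,300)),np.hstack([cr(s,0)]),cr(S,0)][:3])[:, :,::-1]) if 0 else cv2.imwrite("pics/c1.png",np.hstack([cv2.resize(w,(400,300)),np.vstack([cr(s,0)])])[:,:,::-1])
cv2.imwrite("pics/c2.png",cr(S,0)[:,:,::-1])
```

```text
(no output)
```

View pics/c1.png

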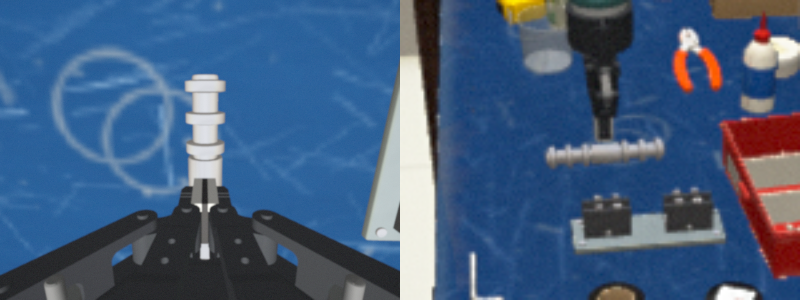

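View pics/c2.png

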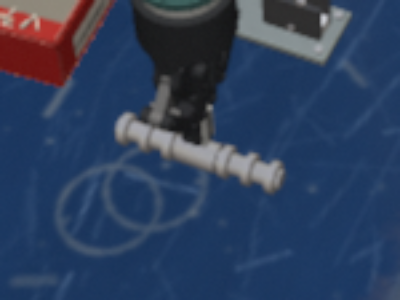

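Run:
```python
from h import *
w=get_image("wrist");s=read_state();print(s["width"],s["eef_pos"],s["force"])
print(obj(w,(280,110,380,262),13)); p=w["pixels"]
for z in(0,4,13,25,40): print(z,proj(w,(520.5,303,z)).round())
```

```text
-0.19547773705997742 [520.45010867 303.04651839   3.71347213] [-0.4371963  -0.3623251   0.24614715]
((563.4, 304.3), (59.7, 26.1), 2.06)
0 [327. 279.]
4 [327. 282.]
13 [327. 289.]
25 [327. 300.]
40 [327. 315.]
```

Both outside views show the shut fingers ending above the stud. It hasn't moved and there is no contact force, so the tips seem shorter than the TCP suggests. I'll raise the arm and measure the tip height from the two outside cameras.

Call:
send_rows(
  series=[
    {"ax": 0,"ay": 0,"az": 0,"dx": 0,"dy": 0,"dz": -4,"hand": 1},
    {"ax": 0,"ay": 0,"az": 0,"dx": 0,"dy": 0,"dz": -8,"hand": 1},
    {"ax": 0,"ay": 0,"az": 0,"dx": 0,"dy": 0,"dz": -10,"hand": 1},
    {"ax": 0,"ay": 0,"az": 0,"dx": 0,"dy": 0,"dz": -10,"hand": 1},
  ],
)

```text
clock: 4.3
eef_pos: [522.8, 304.1, 107.1]
tool_rot: [-3.138, -0.006, 0.036]
force: [1.0, 0.4, -0.5]
width: 0.1
gripper_force: 0.0
```

Run:
```python
from h import *
s=read_state();P=s["eef_pos"];print(P,s["width"])
out=[]
for n in("side","scene"):
    i=get_image(n);u,v=proj(i,P);print(n,u.round(1),v.round(1),"px/mm",proj(i,P+[0,0,10])-proj(i,P))
    x,y=int(u),int(v);c=i["pixels"][y-56:y+56,x-50:x+50];c=cv2.resize(c,(400,448),interpolation=cv2.INTER_CUBIC).copy()
    for z,col in((0,(255,0,0)),(25,(0,255,0))):
        a=(proj(i,P+[0,0,z])-[x-50,y-56])*4;cv2.circle(c,tuple(int(t) for t in a),3,col,-1)
    out.append(c)
cv2.imwrite("pics/t.png",np.hstack(out)[:,:,::-1])
```

```text
[522.80062398 304.05961555 107.11720049] 0.13453594306340216
side 297.9 157.9 px/mm [-0.09804178 -2.86881057]
scene 270.7 327.1 px/mm [-0.35813247 -3.24860832]
```

View pics/t.png

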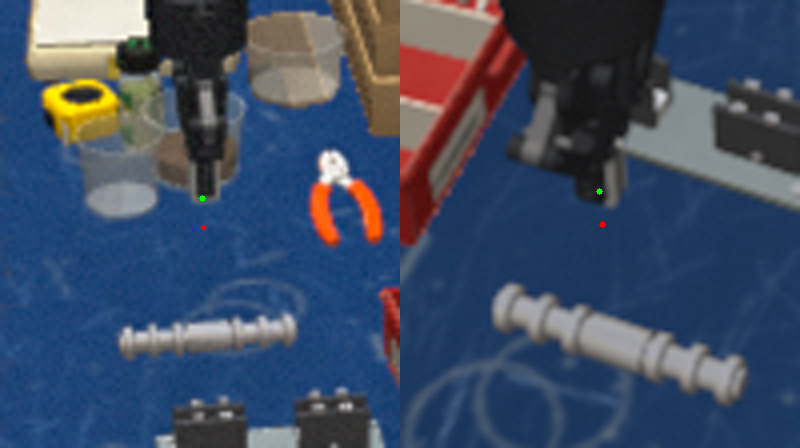

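In both views the shut tips are about 20 mm above the reported TCP, and the earlier miss means at least 21 mm. I'll descend that much lower with the fingers open.

Call:
send_rows(
  series=[
    {"ax": 0,"ay": 0,"az": 0,"dx": 0,"dy": 0,"dz": 0,"hand": 0},
    {"ax": 0,"ay": 0,"az": 0,"dx": 0,"dy": 0,"dz": 0,"hand": 0},
    {"ax": 0,"ay": 0,"az": 0,"dx": 0,"dy": 0,"dz": 0,"hand": 0},
    {"ax": 0,"ay": 0,"az": 0,"dx": 0,"dy": 0,"dz": 0,"hand": 0},
    {"ax": 0,"ay": 0,"az": 0,"dx": 0,"dy": 0,"dz": 0,"hand": 0},
    {"ax": 0,"ay": 0,"az": 0,"dx": 0,"dy": 0,"dz": 3,"hand": 0},
    {"ax": 0,"ay": 0,"az": 0,"dx": 0,"dy": 0,"dz": 6,"hand": 0},
    {"ax": 0,"ay": 0,"az": 0,"dx": 0,"dy": 0,"dz": 8,"hand": 0},
    {"ax": 0,"ay": 0,"az": 0,"dx": 0,"dy": 0,"dz": 10,"hand": 0},
    {"ax": 0,"ay": 0,"az": 0,"dx": 0,"dy": 0,"dz": 10,"hand": 0},
  ],
)

```text
clock: 5.4
eef_pos: [518.4, 302.0, 1.2]
tool_rot: [3.139, 0.005, 0.036]
force: [0.3, 0.1, 1.0]
width: 85.4
gripper_force: 0.0
```

Call:
send_rows(
  series=[
    {"ax": 0,"ay": 0,"az": 0,"dx": 0,"dy": 0,"dz": 0.5,"hand": 0},
    {"ax": 0,"ay": 0,"az": 0,"dx": 0,"dy": 0,"dz": 1,"hand": 0},
    {"ax": 0,"ay": 0,"az": 0,"dx": 0,"dy": 0,"dz": 1.5,"hand": 0},
    {"ax": 0,"ay": 0,"az": 0,"dx": 0,"dy": 0,"dz": 2,"hand": 0},
    {"ax": 0,"ay": 0,"az": 0,"dx": 0,"dy": 0,"dz": 2,"hand": 0},
  ],
)

```text
clock: 5.9
eef_pos: [520.1, 302.9, -16.7]
tool_rot: [3.141, 0.001, 0.036]
force: [0.8, -0.2, 0.7]
width: 85.1
gripper_force: 0.0
```

Call:
send_rows(
  series=[
    {"ax": 0,"ay": 0,"az": 0,"dx": 0,"dy": 0,"dz": 0,"hand": 0.4},
    {"ax": 0,"ay": 0,"az": 0,"dx": 0,"dy": 0,"dz": 0,"hand": 0.6},
    {"ax": 0,"ay": 0,"az": 0,"dx": 0,"dy": 0,"dz": 0,"hand": 0.6},
    {"ax": 0,"ay": 0,"az": 0,"dx": 0,"dy": 0,"dz": 0,"hand": 0.6},
    {"ax": 0,"ay": 0,"az": 0,"dx": 0,"dy": 0,"dz": 0,"hand": 1},
    {"ax": 0,"ay": 0,"az": 0,"dx": 0,"dy": 0,"dz": 0,"hand": 1},
    {"ax": 0,"ay": 0,"az": 0,"dx": 0,"dy": 0,"dz": 0,"hand": 1},
    {"ax": 0,"ay": 0,"az": 0,"dx": 0,"dy": 0,"dz": 0,"hand": 1},
  ],
)

```text
clock: 6.7
eef_pos: [520.5, 303.0, -15.7]
tool_rot: [-3.141, -0.0, 0.036]
force: [-0.9, 0.5, 5.0]
width: 20.9
gripper_force: 58.6
```

Gripping at width 20.9 and 58.6 N. I'll test-lift.

Call:
send_rows(
  series=[
    {"ax": 0,"ay": 0,"az": 0,"dx": 0,"dy": 0,"dz": -0.5,"hand": 1},
    {"ax": 0,"ay": 0,"az": 0,"dx": 0,"dy": 0,"dz": -1,"hand": 1},
    {"ax": 0,"ay": 0,"az": 0,"dx": 0,"dy": 0,"dz": -1.5,"hand": 1},
    {"ax": 0,"ay": 0,"az": 0,"dx": 0,"dy": 0,"dz": -1.5,"hand": 1},
  ],
)

```text
clock: 7.1
eef_pos: [520.9, 303.3, -0.6]
tool_rot: [-3.141, -0.001, 0.036]
force: [0.2, -0.5, -3.5]
width: 21.0
gripper_force: 59.1
```

Run:
```python
from h import *
s=read_state();P=s["eef_pos"];print(P,s["width"],s["gripper_force"],s["force"])
for n,b in(("side",(270,170,330,200)),("scene",(235,335,315,380))):
    i=get_image(n);cv2.imwrite(f"pics/l_{n}.png",i["pixels"][:,:,::-1])
    x,y=proj(i,[520,303,25]).astype(int);c=i["pixels"][y-30:y+30,x-40:x+40]
    globals()[n]=cv2.resize(c,(400,300),interpolation=cv2.INTER_CUBIC)
cv2.imwrite("pics/l.png",np.hstack([side,scene])[:,:,::-1])
w=get_image("wrist");print(obj(w,(270,60,390,255),13),obj(w,(270,60,390,255),28))
```

```text
[520.90759116 303.32672801  -0.59878203] 20.96624883567744 59.07413721084595 [ 0.15863821 -0.46415714 -3.45615805]
((566.2, 304.9), (55.9, 29.1), 2.07) ((568.1, 305.0), (50.6, 26.3), 2.07)
```

View pics/l.png

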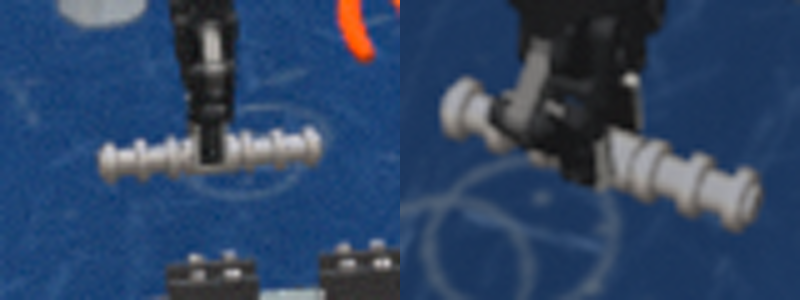

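The stud is held square at the shank, with the pads covering it. I'll lift and carry it toward the coarse gauge, then re-measure the gauge on the way.

Call:
send_rows(
  series=[
    {"ax": 0,"ay": 0,"az": 0,"dx": 0,"dy": 0,"dz": -3,"hand": 1},
    {"ax": 0,"ay": 0,"az": 0,"dx": 0,"dy": 0,"dz": -7,"hand": 1},
    {"ax": 0,"ay": 0,"az": 0.025,"dx": 1,"dy": 1,"dz": -11,"hand": 1},
    {"ax": 0,"ay": 0,"az": 0.025,"dx": 2,"dy": 3,"dz": -14,"hand": 1},
    {"ax": 0,"ay": 0,"az": 0.025,"dx": 3,"dy": 5,"dz": -15,"hand": 1},
    {"ax": 0,"ay": 0,"az": 0.025,"dx": 3.4,"dy": 7,"dz": -15,"hand": 1},
    {"ax": 0,"ay": 0,"az": 0.025,"dx": 3.4,"dy": 7.9,"dz": -15,"hand": 1},
    {"ax": 0,"ay": 0,"az": 0.025,"dx": 3.4,"dy": 7.9,"dz": -15,"hand": 1},
    {"ax": 0,"ay": 0,"az": 0.025,"dx": 3.4,"dy": 7.9,"dz": -15,"hand": 1},
  ],
)

```text
clock: 8.15
eef_pos: [556.3, 226.4, 148.0]
tool_rot: [-3.141, 0.002, 0.012]
force: [-0.6, 0.4, -2.3]
width: 20.6
gripper_force: 59.3
```

Run:
```python
from h import *
s=read_state();P=s["eef_pos"];print(P,s["tool_rot"],s["width"])
w=get_image("wrist");cv2.imwrite("pics/w3.png",w["pixels"][:,:,::-1])
c=[proj(w,(556.7+a*84,144.9+b*30,8)) for a in(-1,1) for b in(-1,1)];print(np.round(c))
c=np.array(c);x0,y0=np.maximum(c.min(0)-14,0).astype(int);x1,y1=(c.max(0)+14).astype(int)
print(obj(w,(x0,y0,min(x1,640),y1),8))
z=P[2]+28.7;print("stud",obj(w,(270,60,390,255),z))
```

```text
[556.28023563 226.44829722 148.01392544] [-3.14087830e+00  1.75225668e-03  1.15347484e-02] 20.58285332133717
[[454. 315.]
 [385. 314.]
 [475. 113.]
 [396. 112.]]
((553.9, 145.2), (173.3, 61.2), 0.61)
stud ((604.0, 227.2), (50.7, 26.4), 0.68)
```

Gauge centre is confirmed at (556.5,145), and the stud is centred on the TCP. I'll go over the gauge and lower it.

Call:
send_rows(
  series=[
    {"ax": 0,"ay": 0,"az": 0,"dx": -0.1,"dy": 3,"dz": 0,"hand": 1},
    {"ax": 0,"ay": 0,"az": 0,"dx": -0.18,"dy": 6,"dz": 2,"hand": 1},
    {"ax": 0,"ay": 0,"az": 0,"dx": -0.18,"dy": 8,"dz": 5,"hand": 1},
    {"ax": 0,"ay": 0,"az": 0,"dx": -0.18,"dy": 8,"dz": 8,"hand": 1},
    {"ax": 0,"ay": 0,"az": 0,"dx": -0.18,"dy": 8,"dz": 9,"hand": 1},
    {"ax": 0,"ay": 0,"az": 0,"dx": -0.18,"dy": 8,"dz": 9.5,"hand": 1},
    {"ax": 0,"ay": 0,"az": 0,"dx": -0.18,"dy": 8,"dz": 9.5,"hand": 1},
    {"ax": 0,"ay": 0,"az": 0,"dx": -0.18,"dy": 8,"dz": 9.5,"hand": 1},
  ],
)

```text
clock: 9.0
eef_pos: [557.2, 146.4, 54.7]
tool_rot: [-3.141, -0.002, 0.012]
force: [-0.0, -0.0, -2.4]
width: 20.9
gripper_force: 59.4
```

Call:
send_rows(
  series=[
    {"ax": 0,"ay": 0,"az": 0,"dx": 0,"dy": 0,"dz": 0.5,"hand": 1},
    {"ax": 0,"ay": 0,"az": 0,"dx": 0,"dy": 0,"dz": 1,"hand": 1},
    {"ax": 0,"ay": 0,"az": 0,"dx": 0,"dy": 0,"dz": 1.5,"hand": 1},
    {"ax": 0,"ay": 0,"az": 0,"dx": 0,"dy": 0,"dz": 1.9,"hand": 1},
    {"ax": 0,"ay": 0,"az": 0,"dx": 0,"dy": 0,"dz": 1.9,"hand": 1},
  ],
)

```text
clock: 9.5
eef_pos: [555.8, 145.1, 34.0]
tool_rot: [3.141, 0.001, 0.011]
force: [0.7, -0.4, -2.2]
width: 20.8
gripper_force: 59.4
```

Run:
```python
from h import *
s=read_state();P=s["eef_pos"];print(P,s["tool_rot"],s["width"],s["force"])
w=get_image("wrist");cv2.imwrite("pics/w4.png",w["pixels"][:,:,::-1])
z=P[2]+28.7
for n,p in (("stud end",(P[0]+71,P[1],z)),("gauge corner L",(640.5,175,8)),("gauge corner R",(640.5,115,8)),("tooth",(P[0]+54,P[1],49))): print(n,proj(w,p).round())
```

```text
[555.75255124 145.14094868  33.97485007] [3.14133171e+00 1.33304322e-03 1.06973906e-02] 20.782507814112062 [ 0.66769432 -0.35730311 -2.19835273]
stud end [330. 122.]
gauge corner L [267.  95.]
gauge corner R [392.  97.]
tooth [329. 168.]
```

Call:
send_rows(
  series=[
    {"ax": 0,"ay": 0,"az": 0,"dx": 0,"dy": 0,"dz": 0.2,"hand": 1},
    {"ax": 0,"ay": 0,"az": 0,"dx": 0,"dy": 0,"dz": 0.4,"hand": 1},
    {"ax": 0,"ay": 0,"az": 0,"dx": 0,"dy": 0,"dz": 0.6,"hand": 1},
    {"ax": 0,"ay": 0,"az": 0,"dx": 0,"dy": 0,"dz": 0.6,"hand": 1},
  ],
)

```text
clock: 9.95
eef_pos: [556.1, 145.3, 28.4]
tool_rot: [3.142, 0.0, 0.011]
force: [-0.6, -0.0, -2.8]
width: 20.8
gripper_force: 59.4
```

Call:
send_rows(
  series=[
    {"ax": 0,"ay": 0,"az": 0,"dx": 0,"dy": 0,"dz": 0.1,"hand": 1},
    {"ax": 0,"ay": 0,"az": 0,"dx": 0,"dy": 0,"dz": 0.2,"hand": 1},
    {"ax": 0,"ay": 0,"az": 0,"dx": 0,"dy": 0,"dz": 0.2,"hand": 1},
  ],
)

```text
clock: 10.25
eef_pos: [556.3, 145.2, 26.6]
tool_rot: [3.142, -0.0, 0.011]
force: [0.0, -0.3, -2.5]
width: 20.8
gripper_force: 59.4
```

No contact down to 0.7 mm above the seat, so the ridges are between the teeth. I'll lower to the floor, release and rise.

Call:
send_rows(
  series=[
    {"ax": 0,"ay": 0,"az": 0,"dx": 0,"dy": 0,"dz": 0.05,"hand": 1},
    {"ax": 0,"ay": 0,"az": 0,"dx": 0,"dy": 0,"dz": 0.05,"hand": 1},
    {"ax": 0,"ay": 0,"az": 0,"dx": 0,"dy": 0,"dz": 0.05,"hand": 0.4},
    {"ax": 0,"ay": 0,"az": 0,"dx": 0,"dy": 0,"dz": 0.05,"hand": 0.3},
    {"ax": 0,"ay": 0,"az": 0,"dx": 0,"dy": 0,"dz": 0.05,"hand": 0},
    {"ax": 0,"ay": 0,"az": 0,"dx": 0,"dy": 0,"dz": 0.05,"hand": 0},
    {"ax": 0,"ay": 0,"az": 0,"dx": 0,"dy": 0,"dz": 0.05,"hand": 0},
    {"ax": 0,"ay": 0,"az": 0,"dx": 0,"dy": 0,"dz": 0.05,"hand": 0},
    {"ax": 0,"ay": 0,"az": 0,"dx": 0,"dy": 0,"dz": 0.05,"hand": 0},
    {"ax": 0,"ay": 0,"az": 0,"dx": 0,"dy": 0,"dz": 0.05,"hand": 0},
  ],
)

```text
clock: 11.25
eef_pos: [556.4, 145.3, 26.2]
tool_rot: [-3.142, -0.0, 0.011]
force: [0.7, -0.3, -0.9]
width: 85.6
gripper_force: 0.0
```

Call:
send_rows(
  series=[
    {"ax": 0,"ay": 0,"az": 0,"dx": 0,"dy": 0,"dz": -1,"hand": 0},
    {"ax": 0,"ay": 0,"az": 0,"dx": 0,"dy": 0,"dz": -3,"hand": 0},
    {"ax": 0,"ay": 0,"az": 0,"dx": 0,"dy": 0,"dz": -7,"hand": 0},
    {"ax": 0,"ay": 0,"az": 0,"dx": 0,"dy": 0,"dz": -11,"hand": 0},
    {"ax": 0,"ay": 0,"az": 0,"dx": 0,"dy": 0,"dz": -15,"hand": 0},
    {"ax": 0,"ay": 0,"az": 0,"dx": 0,"dy": 0,"dz": -17,"hand": 0},
    {"ax": 0,"ay": 0,"az": 0,"dx": 0,"dy": 0,"dz": -17,"hand": 0},
  ],
)

```text
clock: 11.95
eef_pos: [558.7, 145.5, 200.3]
tool_rot: [-3.139, -0.007, 0.011]
force: [0.8, -0.5, -0.7]
width: 85.6
gripper_force: 0.0
```

Run:
```python
from h import *
s=read_state();P=s["eef_pos"];print(P,s["tool_rot"],s["qpos"].round(2))
w=get_image("wrist");cv2.imwrite("pics/w5.png",w["pixels"][:,:,::-1])
for p in((556.5+71,145,54.6),(556.5-71,145,54.6),(640.5,175,8),(472.5,115,8)):print(proj(w,p).round())
```

```text
[558.69435157 145.49511235 200.30509519] [-3.13939617 -0.0071143   0.01059334] [-0.61  0.56  0.47  1.75 -0.31  0.9  -1.56]
[329. 134.]
[327. 301.]
[296. 120.]
[357. 295.]
```

Released. I'll cross over to the fine pair.

Call:
send_rows(
  series=[
    {"ax": 0,"ay": 0,"az": 0,"dx": -1,"dy": 3,"dz": 0,"hand": 0},
    {"ax": 0,"ay": 0,"az": 0,"dx": -2,"dy": 7,"dz": 0,"hand": 0},
    {"ax": 0,"ay": 0,"az": 0,"dx": -3,"dy": 11,"dz": 0,"hand": 0},
    {"ax": 0,"ay": 0,"az": 0,"dx": -4,"dy": 15,"dz": 0,"hand": 0},
    {"ax": 0,"ay": 0,"az": 0,"dx": -5,"dy": 19,"dz": 0,"hand": 0},
    {"ax": 0,"ay": 0,"az": 0,"dx": -6,"dy": 23,"dz": 0,"hand": 0},
    {"ax": 0,"ay": 0,"az": 0,"dx": -7,"dy": 27,"dz": 0,"hand": 0},
    {"ax": 0,"ay": 0,"az": 0,"dx": -7,"dy": 31,"dz": 0,"hand": 0},
    {"ax": 0,"ay": 0,"az": 0,"dx": -7,"dy": 35,"dz": 0,"hand": 0},
    {"ax": 0,"ay": 0,"az": 0,"dx": -7,"dy": 37,"dz": 0,"hand": 0},
  ],
)

```text
clock: 13.0
eef_pos: [488.6, -229.4, 195.3]
tool_rot: [3.14, 0.002, 0.006]
force: [0.1, 0.2, -0.1]
width: 85.4
gripper_force: 0.0
```

Call:
send_rows(
  series=[
    {"ax": 0,"ay": 0,"az": 0,"dx": 0,"dy": 0,"dz": 0,"hand": 0},
    {"ax": 0,"ay": 0,"az": 0,"dx": 0,"dy": 0,"dz": 0,"hand": 0},
    {"ax": 0,"ay": 0,"az": 0,"dx": 0,"dy": 0,"dz": 0,"hand": 0},
    {"ax": 0,"ay": 0,"az": 0,"dx": 0,"dy": 0,"dz": 0,"hand": 0},
  ],
)

```text
clock: 13.4
eef_pos: [490.4, -223.6, 195.8]
tool_rot: [-3.14, 0.001, 0.013]
force: [0.2, -0.1, -0.2]
width: 85.5
gripper_force: 0.0
```

Run:
```python
from h import *
s=read_state();P=s["eef_pos"];print(P,s["tool_rot"],s["qpos"].round(2))
w=get_image("wrist");cv2.imwrite("pics/w6.png",w["pixels"][:,:,::-1]);np.savez("w6.npz",**{k:np.array(w[k]) for k in w})
def box(c,a,L,W,z,m):
    a=np.radians(a);u=np.array([np.cos(a),np.sin(a)]);v=np.array([-u[1],u[0]])
    q=np.array([proj(w,[*(np.array(c)+s1*u*L/2+s2*v*W/2),z]) for s1 in(-1,1) for s2 in(-1,1)])
    x0,y0=np.maximum(q.min(0)-m,0).astype(int);x1,y1=(q.max(0)+m).astype(int);return x0,y0,min(x1,640),min(y1,480)
for c,a,L,W,z in(((471,-335),-15,142,26,13),((528,-104),13,168,60,8)):
    b=box(c,a,L,W,z,12);print(b,obj(w,b,z))
```

```text
[ 490.42010311 -223.6116582   195.83056135] [-3.14043927e+00  7.09986856e-04  1.32805417e-02] [ 0.07  0.52  0.47  1.84 -0.3   0.85 -0.88]
(np.int64(396), np.int64(142), np.int64(498), np.int64(314)) ((471.7, -333.9), (28.5, 146.2), -17.91)
(np.int64(122), np.int64(49), np.int64(264), np.int64(271)) ((533.3, -109.2), (168.7, 61.6), 12.83)
```

Fine stud is at (471.7,-333.9) with yaw -17.9°. Fine gauge is at (533.3,-109.2) with yaw 12.8°. I'll go over the stud and descend.

Call:
send_rows(
  series=[
    {"ax": 0,"ay": 0,"az": 0.1,"dx": -0.7,"dy": 3.5,"dz": 0,"hand": 0},
    {"ax": 0,"ay": 0,"az": 0.2,"dx": -1.4,"dy": 7,"dz": 2,"hand": 0},
    {"ax": 0,"ay": 0,"az": 0.323,"dx": -2,"dy": 10,"dz": 5,"hand": 0},
    {"ax": 0,"ay": 0,"az": 0.323,"dx": -2,"dy": 10.9,"dz": 9,"hand": 0},
    {"ax": 0,"ay": 0,"az": 0.323,"dx": -2,"dy": 10.9,"dz": 13,"hand": 0},
    {"ax": 0,"ay": 0,"az": 0.323,"dx": -2,"dy": 10.9,"dz": 15,"hand": 0},
    {"ax": 0,"ay": 0,"az": 0.323,"dx": -2,"dy": 10.9,"dz": 15,"hand": 0},
    {"ax": 0,"ay": 0,"az": 0.323,"dx": -2,"dy": 10.9,"dz": 15,"hand": 0},
    {"ax": 0,"ay": 0,"az": 0.323,"dx": -2,"dy": 10.9,"dz": 15,"hand": 0},
    {"ax": 0,"ay": 0,"az": 0.323,"dx": -2,"dy": 10.9,"dz": 15,"hand": 0},
  ],
)

```text
clock: 14.45
eef_pos: [472.6, -335.1, 47.8]
tool_rot: [3.141, -0.003, -0.312]
force: [-0.2, -0.7, 0.4]
width: 85.3
gripper_force: 0.0
```

Call:
send_rows(
  series=[
    {"ax": 0,"ay": 0,"az": 0,"dx": 0,"dy": 0,"dz": 1.5,"hand": 0},
    {"ax": 0,"ay": 0,"az": 0,"dx": 0,"dy": 0,"dz": 3,"hand": 0},
    {"ax": 0,"ay": 0,"az": 0,"dx": 0,"dy": 0,"dz": 4.5,"hand": 0},
    {"ax": 0,"ay": 0,"az": 0,"dx": 0,"dy": 0,"dz": 5.5,"hand": 0},
    {"ax": 0,"ay": 0,"az": 0,"dx": 0,"dy": 0,"dz": 6.2,"hand": 0},
    {"ax": 0,"ay": 0,"az": 0,"dx": 0,"dy": 0,"dz": 6.2,"hand": 0},
    {"ax": 0,"ay": 0,"az": 0,"dx": 0,"dy": 0,"dz": 6.2,"hand": 0},
    {"ax": 0,"ay": 0,"az": 0,"dx": 0,"dy": 0,"dz": 6.2,"hand": 0},
  ],
)

```text
clock: 15.25
eef_pos: [471.8, -335.0, -15.3]
tool_rot: [3.141, -0.001, -0.312]
force: [0.3, 0.2, -0.0]
width: 85.5
gripper_force: 0.0
```

Run:
```python
from h import *
s=read_state();print(s["eef_pos"],s["tool_rot"])
w=get_image("wrist");cv2.imwrite("pics/w7.png",w["pixels"][:,:,::-1])
print(obj(w,(270,60,390,245),13))
```

```text
[ 471.82788013 -335.01792407  -15.33636298] [ 3.14125677e+00 -8.99343573e-04 -3.12297159e-01]
((519.1, -348.1), (26.2, 45.9), -17.69)
```

The close look agrees to within 2 mm, so I'll grasp.

Call:
send_rows(
  series=[
    {"ax": 0,"ay": 0,"az": 0,"dx": 0,"dy": -0.15,"dz": 0,"hand": 0.3},
    {"ax": 0,"ay": 0,"az": 0,"dx": 0,"dy": -0.15,"dz": 0,"hand": 0.5},
    {"ax": 0,"ay": 0,"az": 0,"dx": 0,"dy": -0.15,"dz": 0,"hand": 0.6},
    {"ax": 0,"ay": 0,"az": 0,"dx": 0,"dy": -0.15,"dz": 0,"hand": 1},
    {"ax": 0,"ay": 0,"az": 0,"dx": 0,"dy": -0.15,"dz": 0,"hand": 1},
    {"ax": 0,"ay": 0,"az": 0,"dx": 0,"dy": -0.15,"dz": 0,"hand": 1},
    {"ax": 0,"ay": 0,"az": 0,"dx": 0,"dy": -0.15,"dz": 0,"hand": 1},
    {"ax": 0,"ay": 0,"az": 0,"dx": 0,"dy": -0.15,"dz": 0,"hand": 1},
  ],
)

```text
clock: 16.1
eef_pos: [472.0, -333.3, -15.3]
tool_rot: [-3.141, -0.0, -0.312]
force: [-1.3, 0.7, 5.6]
width: 20.8
gripper_force: 58.6
```

Call:
send_rows(
  series=[
    {"ax": 0,"ay": 0,"az": 0,"dx": 0,"dy": 0,"dz": -2,"hand": 1},
    {"ax": 0,"ay": 0,"az": 0,"dx": 0,"dy": 0,"dz": -5,"hand": 1},
    {"ax": 0,"ay": 0,"az": 0,"dx": 0,"dy": 0,"dz": -9,"hand": 1},
    {"ax": 0,"ay": 0,"az": 0,"dx": 0,"dy": 0,"dz": -12,"hand": 1},
    {"ax": 0,"ay": 0,"az": 0,"dx": 0,"dy": 0,"dz": -14,"hand": 1},
    {"ax": 0,"ay": 0,"az": 0,"dx": 0,"dy": 0,"dz": -14,"hand": 1},
  ],
)

```text
clock: 16.7
eef_pos: [473.2, -334.4, 126.4]
tool_rot: [3.14, -0.005, -0.312]
force: [0.5, -0.7, -3.2]
width: 21.0
gripper_force: 59.8
```

Lifted. I'll carry it over the fine gauge and turn to its yaw.

Call:
send_rows(
  series=[
    {"ax": 0,"ay": 0,"az": -0.08,"dx": -0.1,"dy": -3,"dz": 0,"hand": 1},
    {"ax": 0,"ay": 0,"az": -0.16,"dx": -0.3,"dy": -6,"dz": 0,"hand": 1},
    {"ax": 0,"ay": 0,"az": -0.24,"dx": -0.5,"dy": -9,"dz": 0,"hand": 1},
    {"ax": 0,"ay": 0,"az": -0.32,"dx": -0.7,"dy": -12,"dz": 0,"hand": 1},
    {"ax": 0,"ay": 0,"az": -0.4,"dx": -0.8,"dy": -15,"dz": 0,"hand": 1},
    {"ax": 0,"ay": 0,"az": -0.48,"dx": -0.9,"dy": -18,"dz": 0,"hand": 1},
    {"ax": 0,"ay": 0,"az": -0.536,"dx": -1,"dy": -20.5,"dz": 0,"hand": 1},
    {"ax": 0,"ay": 0,"az": -0.536,"dx": -1.05,"dy": -22.2,"dz": 0,"hand": 1},
    {"ax": 0,"ay": 0,"az": -0.536,"dx": -1.05,"dy": -23.2,"dz": 0,"hand": 1},
    {"ax": 0,"ay": 0,"az": -0.536,"dx": -1.05,"dy": -23.2,"dz": 0,"hand": 1},
  ],
)

```text
clock: 17.7
eef_pos: [532.8, -107.5, 122.9]
tool_rot: [-3.14, 0.002, 0.226]
force: [0.2, -0.2, -2.6]
width: 20.8
gripper_force: 59.9
```

Call:
send_rows(
  series=[
    {"ax": 0,"ay": 0,"az": 0,"dx": 0,"dy": 0,"dz": 2,"hand": 1},
    {"ax": 0,"ay": 0,"az": 0,"dx": 0,"dy": 0,"dz": 4,"hand": 1},
    {"ax": 0,"ay": 0,"az": 0,"dx": 0,"dy": 0,"dz": 6,"hand": 1},
    {"ax": 0,"ay": 0,"az": 0,"dx": 0,"dy": 0,"dz": 7,"hand": 1},
    {"ax": 0,"ay": 0,"az": 0,"dx": 0,"dy": 0,"dz": 7,"hand": 1},
    {"ax": 0,"ay": 0,"az": 0,"dx": 0,"dy": 0,"dz": 7,"hand": 1},
    {"ax": 0,"ay": 0,"az": 0,"dx": 0,"dy": 0,"dz": 7,"hand": 1},
  ],
)

```text
clock: 18.4
eef_pos: [533.9, -109.8, 55.0]
tool_rot: [3.141, -0.001, 0.223]
force: [1.0, -0.3, -3.8]
width: 20.4
gripper_force: 59.9
```

Run:
```python
from h import *
s=read_state();P=s["eef_pos"];print(P,s["tool_rot"])
w=get_image("wrist");cv2.imwrite("pics/w8.png",w["pixels"][:,:,::-1]);p=w["pixels"].astype(int)
a=s["tool_rot"][2];u=np.array([np.cos(a),np.sin(a)]);v=np.array([-u[1],u[0]])
G=np.array([533.3,-109.2]);ag=np.radians(12.83);ug=np.array([np.cos(ag),np.sin(ag)]);vg=np.array([-ug[1],ug[0]])
d=P[:2]-G;print("tcp rel gauge",d@ug,d@vg)
# profile along rays in gauge frame at base height: far edge; lateral edges
def prof(f,rng):
    o=[]
    for t in rng:
        q=proj(w,f(t)).round().astype(int);r=p[q[1],q[0]];o.append(r[2]-r[0])
    return np.array(o)
R=np.arange(70,96,.5)
for off in(-24,-20,20,24):
    o=prof(lambda t:[*(G+t*ug+off*vg),8],R);print("far edge off",off,R[np.argmax(o>45)])
R=np.arange(15,45,.5)
for al in(75,80):
  for sg in(-1,1):
    o=prof(lambda t:[*(G+al*ug+sg*t*vg),8],R);print("lat",al,sg,R[np.argmax(o>45)])
# stud brightness profile along its axis at stud height
z=P[2]+28.5;R=np.arange(30,80,1.)
print([int(p[tuple(proj(w,[*(P[:2]+t*u),z]).round().astype(int)[::-1])].sum()//3) for t in R])
```

```text
[ 533.92350474 -109.8290082    55.0368061 ] [ 3.14070381e+00 -1.47542428e-03  2.23327299e-01]
tcp rel gauge 0.4682608694666667 -0.7517587629047268
far edge off -24 84.5
far edge off -20 84.5
far edge off 20 84.5
far edge off 24 84.5
lat 75 -1 29.5
lat 75 1 31.0
lat 80 -1 29.5
lat 80 1 31.0
[214, 216, 216, 216, 191, 131, 155, 212, 213, 214, 213, 212, 209, 200, 213, 216, 215, 210, 139, 184, 213, 212, 214, 215, 213, 208, 176, 216, 215, 216, 216, 155, 194, 214, 213, 213, 212, 214, 213, 213, 211, 212, 192, 183, 184, 181, 182, 169, 99, 100]
```

The gauge edges put the TCP within 0.5 mm lengthwise and 1.5 mm to the side. I'll shift about 1 mm sideways and lower with force checks.

Call:
send_rows(
  series=[
    {"ax": 0,"ay": 0,"az": 0,"dx": 0,"dy": -0.1,"dz": 0.5,"hand": 1},
    {"ax": 0,"ay": 0,"az": 0,"dx": 0,"dy": -0.1,"dz": 1,"hand": 1},
    {"ax": 0,"ay": 0,"az": 0,"dx": 0,"dy": -0.1,"dz": 1.5,"hand": 1},
    {"ax": 0,"ay": 0,"az": 0,"dx": 0,"dy": -0.1,"dz": 1.9,"hand": 1},
    {"ax": 0,"ay": 0,"az": 0,"dx": 0,"dy": -0.1,"dz": 2.1,"hand": 1},
    {"ax": 0,"ay": 0,"az": 0,"dx": 0,"dy": -0.1,"dz": 2.1,"hand": 1},
    {"ax": 0,"ay": 0,"az": 0,"dx": 0,"dy": -0.1,"dz": 2.1,"hand": 1},
  ],
)

```text
clock: 19.15
eef_pos: [533.0, -108.4, 33.2]
tool_rot: [3.142, 0.0, 0.224]
force: [0.3, 0.2, -3.1]
width: 20.8
gripper_force: 59.9
```

Call:
send_rows(
  series=[
    {"ax": 0,"ay": 0,"az": 0,"dx": 0,"dy": 0,"dz": 0.15,"hand": 1},
    {"ax": 0,"ay": 0,"az": 0,"dx": 0,"dy": 0,"dz": 0.3,"hand": 1},
    {"ax": 0,"ay": 0,"az": 0,"dx": 0,"dy": 0,"dz": 0.3,"hand": 1},
    {"ax": 0,"ay": 0,"az": 0,"dx": 0,"dy": 0,"dz": 0.3,"hand": 1},
  ],
)

```text
clock: 19.55
eef_pos: [533.0, -108.2, 30.2]
tool_rot: [-3.142, -0.0, 0.224]
force: [0.4, -0.6, -4.2]
width: 20.6
gripper_force: 59.9
```

Call:
send_rows(
  series=[
    {"ax": 0,"ay": 0,"az": 0,"dx": 0,"dy": 0,"dz": 0.1,"hand": 1},
    {"ax": 0,"ay": 0,"az": 0,"dx": 0,"dy": 0,"dz": 0.2,"hand": 1},
    {"ax": 0,"ay": 0,"az": 0,"dx": 0,"dy": 0,"dz": 0.3,"hand": 1},
    {"ax": 0,"ay": 0,"az": 0,"dx": 0,"dy": 0,"dz": 0.3,"hand": 1},
  ],
)

```text
clock: 19.95
eef_pos: [532.9, -108.2, 27.0]
tool_rot: [-3.141, 0.0, 0.224]
force: [0.0, 1.2, -4.1]
width: 20.7
gripper_force: 59.9
```

No contact, so the ridges are in the notches. I'll settle it, release and rise.

Call:
send_rows(
  series=[
    {"ax": 0,"ay": 0,"az": 0,"dx": 0,"dy": 0,"dz": 0.07,"hand": 1},
    {"ax": 0,"ay": 0,"az": 0,"dx": 0,"dy": 0,"dz": 0.07,"hand": 1},
    {"ax": 0,"ay": 0,"az": 0,"dx": 0,"dy": 0,"dz": 0.07,"hand": 0.4},
    {"ax": 0,"ay": 0,"az": 0,"dx": 0,"dy": 0,"dz": 0.07,"hand": 0.3},
    {"ax": 0,"ay": 0,"az": 0,"dx": 0,"dy": 0,"dz": 0.07,"hand": 0},
    {"ax": 0,"ay": 0,"az": 0,"dx": 0,"dy": 0,"dz": 0.07,"hand": 0},
    {"ax": 0,"ay": 0,"az": 0,"dx": 0,"dy": 0,"dz": 0.07,"hand": 0},
    {"ax": 0,"ay": 0,"az": 0,"dx": 0,"dy": 0,"dz": 0.07,"hand": 0},
    {"ax": 0,"ay": 0,"az": 0,"dx": 0,"dy": 0,"dz": 0.07,"hand": 0},
  ],
)

```text
clock: 20.85
eef_pos: [533.0, -108.3, 26.5]
tool_rot: [3.142, -0.0, 0.224]
force: [-0.5, -0.7, 0.7]
width: 85.5
gripper_force: 0.0
```

Call:
send_rows(
  series=[
    {"ax": 0,"ay": 0,"az": 0,"dx": 0,"dy": 0,"dz": -1,"hand": 0},
    {"ax": 0,"ay": 0,"az": 0,"dx": 0,"dy": 0,"dz": -3,"hand": 0},
    {"ax": 0,"ay": 0,"az": 0,"dx": 0,"dy": 0,"dz": -7,"hand": 0},
    {"ax": 0,"ay": 0,"az": 0,"dx": 0,"dy": 0,"dz": -11,"hand": 0},
    {"ax": 0,"ay": 0,"az": 0,"dx": 0,"dy": 0,"dz": -15,"hand": 0},
    {"ax": 0,"ay": 0,"az": 0,"dx": 0,"dy": 0,"dz": -19,"hand": 0},
    {"ax": 0,"ay": 0,"az": 0,"dx": 0,"dy": 0,"dz": -21,"hand": 0},
    {"ax": 0,"ay": 0,"az": 0,"dx": 0,"dy": 0,"dz": -21,"hand": 0},
    {"ax": 0,"ay": 0,"az": 0,"dx": 0,"dy": 0,"dz": -21,"hand": 0},
  ],
)

```text
clock: 21.75
eef_pos: [532.7, -108.1, 236.9]
tool_rot: [-3.141, -0.001, 0.224]
force: [-0.0, 0.5, 1.2]
width: 85.2
gripper_force: 0.0
```

Run:
```python
from h import *
out=[]
for n in("side","scene"):
    i=get_image(n);r=[]
    for C,yaw in(((556.5,145,54.6),.6),((533.6,-108.5,54.6),12.8)):
        x,y=proj(i,C).astype(int);k=5;w,h=80,60
        c=cv2.resize(i["pixels"][y-30:y+30,x-40:x+40],(400,300),interpolation=cv2.INTER_CUBIC).copy()
        a=np.radians(yaw)
        for t in(-71,71):
            for dz,col in((0,(255,0,0)),):
                q=(proj(i,np.array(C)+[t*np.cos(a),t*np.sin(a),dz])-[x-40,y-30])*5
                cv2.circle(c,tuple(int(v) for v in q),3,col,-1)
        r.append(c)
    out.append(np.hstack(r))
cv2.imwrite("pics/f.png",np.vstack(out)[:,:,::-1]);print(read_state()["force"])
```

```text
[ 0.12807274  0.66610973 -0.82066865]
```

View pics/f.png

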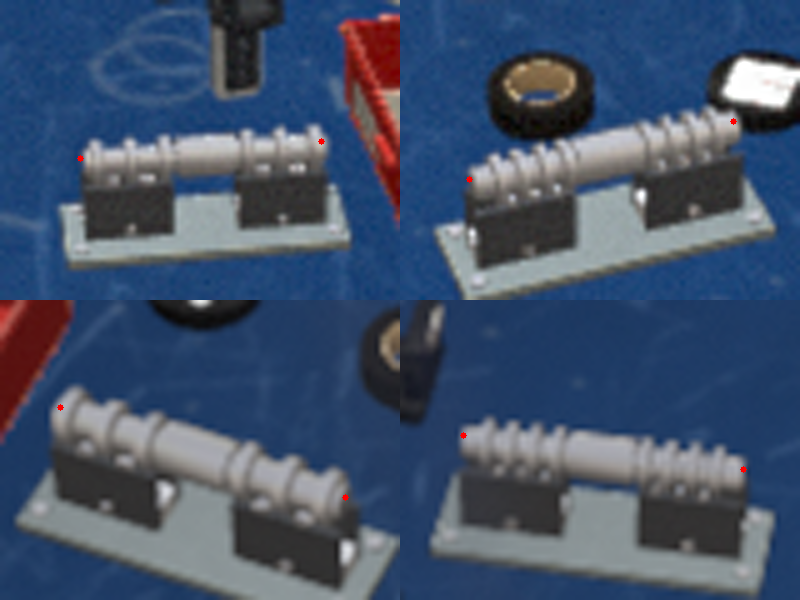

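Both studs lie in their gauges with the ridges between the teeth and the shanks over the gaps. The stud ends fall on the projected seat points (red dots), and the tape and hygrometer are undisturbed.

```bash
python3 -c "
from cell import *
print(finish_job())"
```

```text
the job is handed in; nothing more can be done
None
```

The job is handed in: the coarse stud lies released in the coarse gauge and the fine stud in the fine gauge, both looking fully seated in the last pictures, with the tape roll and hygrometer untouched, in about 22 s (no verdict came back).

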